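# Hang the rinsed mixing cups on the fold-out draining rack

## Robot

A 6-joint arm with a two-finger parallel gripper is mounted at the origin on the work surface. World frame = base frame: x ahead of the robot, y to its left, z up, the work surface at z = 0. Lengths are in mm, angles in rad, forces in N, time in s.
With the tool pointing down it reaches from about 350 to 950 mm from the base axis. Payload 17.4 kg.
Tool frame: the origin (TCP) lies midway between the tips of the shut fingers; the grasp point (between the pads) lies 19 mm behind it; y points along the fingers, x is the direction in which the jaws open and shut, and the axes are right-handed (so a half turn about y gives the same grasp; the last joint's range is limited). The gripper opens to 93 mm and grips with 3 to 60 N. Pads are 15 mm wide; open, the fingers measure 128 mm over their backs; the gripper's body (75 mm by 188 mm) begins 65 mm behind the grasp point.
Start: joints at [-0.038, 0.116, 1.442, -0, 1.584, -0.038], TCP at [675.005, -0.009, 218.646] pointing down, gripper open.
Joint ranges: [-2.83, 2.83], [-0.83, 2.19], [0.07, 2.5], [-1.14, 4.28], [0.01, 3], [-2.97, 2.97]. Speed limits (rad/s): [1.89, 1.89, 2.22, 3.14, 3.14, 3.14].

## Interface

Orientations are given as a unit quaternion [w, x, y, z].
In Python, from plant import manip gives the robot as it stands. Calls block until the motion is done:
- manip.reach(position, orientation): joint-space move of the TCP to a pose.
- manip.servo_line(position, attitude=None, speed=150): straight line of the TCP; attitude=None keeps the orientation; speed is the mean speed in mm/s.
- manip.goto_joints(angles): joint-space move.
- manip.open_gripper() and manip.grab(): open the fingers fully, or close them until they stop; the grip force is fixed at half the most.
- manip.sleep(seconds).
- manip.ik(position, orientation): joint angles nearest the present ones, or None.
- manip.get_image(name): name is "scene" or "side" or "wrist"; returns a dict with "frame" (480x640x3 uint8, red, green, blue), "range_z" (480x640 float32, mm along the optical axis (not along the pixel's ray), 0 where there is no reading), "K" (3x3 intrinsics, pixels), "k1" (the pictures are not rectified: a ray, as slopes to the right and down, at radius r is drawn at 1 + k1 r^2 times it, then the intrinsics apply), "position" and "attitude" of the camera in the world. Camera axes: x right, y up, looking along -z (the intrinsics and any distortion apply to the point x, -y, -z); pixel columns grow to the right and rows downward; lengths in mm; the calibration is good to about 2 mm. A picture is of the moment at which its call begins.
A pose or a line that the arm cannot do raises manip.MotionError and nothing moves.
- manip.sign_off(): hands the job in, once; it reports no verdict.
Readings, each from a call of its own:
- manip.current_t(): time.
- manip.current_joints(): joint angles.
- manip.current_qvel(): joint speeds.
- manip.current_effort(): joint torques, N m.
- manip.current_tcp_pos(): TCP position.
- manip.current_eef_rot(): TCP orientation.
- manip.current_wrist_force(): force on the tool from outside, world axes, zero at the start.
- manip.current_moment(): the same for the moment, N m.
- manip.current_opening(): opening from 0.0 (shut) to 1.0 (fully open).
Only numpy, scipy, OpenCV 4.12 (cv2) and the standard library are available. Lean on these libraries where they do the work, as an engineer would, in place of code of your own. Each camera call takes 0.05 s, during which the arm holds its last target.

## Task

Get the draining rack ready and hang up the rinsed cups: first clear the can and the jar out of the pegs' way by standing them upright in the wooden tray, and only then press the rack's lever down until the peg bar snaps over to its working stop. After that hang every steel cup from the mat mouth-down on a peg of its own, pushed fully home so that it stays there, and leave the other things on the bench alone.

Things in the scene. Friction and masses are not known exactly. Their poses are not given: they have to be found in the camera images.
- rack: fixed draining rack on the bench: grey drip board 210 x 480 mm, its top 6 mm above the bench, with an end bracket (105 mm tall) at each end. Origin on the bench under the axle, midway between the brackets; x points away from the robot (the rack is turned a little from start to start), y runs along the axle, z up. The steel axle lies 85 mm above the bench, along y.
- peg_bar (a joint): sprung bar that carries the five pegs and the lever; turns about the axle. 0 rad: stowed stop, pegs leaning 36 degrees from upright away from the robot; 1.15 rad: working stop, pegs leaning 30 degrees from upright towards the robot (along the rack's -x). Over-centre spring with its dead point at about 0.6 rad: it pushes back to the stowed stop before it and snaps to the working stop after it (about 0.8 N m at either stop).
- lever_pad (a point): middle of the black rubber lever pad (50 x 32 x 8 mm) at the rack's right-hand end (-y), 85 mm from the axle on its robot side and 280 mm along -y from the rack's middle. Stowed it stands about 131 mm above the bench; pressed straight down from above (about 10 to 13 N at first, less towards the dead point) it travels to about 39 mm above the bench, and the bar snaps over by itself past the dead point.
- peg1_tip (a point): rounded tip of draining peg 1 of 5 (white plastic, 18 mm thick, tip 124 mm from the axle, square to it); pegs are 96 mm apart along the rack's y, peg 1 at its -y end, peg 3 in the middle. The peg runs straight from this point to the axle.
- peg2_tip (a point): rounded tip of draining peg 2 of 5 (white plastic, 18 mm thick, tip 124 mm from the axle, square to it); pegs are 96 mm apart along the rack's y, peg 1 at its -y end, peg 3 in the middle. The peg runs straight from this point to the axle.
- peg3_tip (a point): rounded tip of draining peg 3 of 5 (white plastic, 18 mm thick, tip 124 mm from the axle, square to it); pegs are 96 mm apart along the rack's y, peg 1 at its -y end, peg 3 in the middle. The peg runs straight from this point to the axle.
- peg4_tip (a point): rounded tip of draining peg 4 of 5 (white plastic, 18 mm thick, tip 124 mm from the axle, square to it); pegs are 96 mm apart along the rack's y, peg 1 at its -y end, peg 3 in the middle. The peg runs straight from this point to the axle.
- peg5_tip (a point): rounded tip of draining peg 5 of 5 (white plastic, 18 mm thick, tip 124 mm from the axle, square to it); pegs are 96 mm apart along the rack's y, peg 1 at its -y end, peg 3 in the middle. The peg runs straight from this point to the axle.
- cup1: plain steel mixing cup, straight round wall 60 mm across and 80 mm tall, wall 3 mm, closed end 5 mm thick (75 mm deep inside), a heavy rolled rim 68 mm across and 12 mm high around the mouth, 160 g; stands mouth-down on the black rubber rinse mat (330 x 230 x 4 mm, fixed at the left). Origin at the middle of its mouth, z towards its closed end. Some of the five may be absent.
- cup1_floor (a point): middle of the inside face of cup1's closed end, 75 mm from the mouth. Fully hung, this face rests on the peg tip; it swings a little towards upright and leans on its peg.
- cup2: plain steel mixing cup, straight round wall 60 mm across and 80 mm tall, wall 3 mm, closed end 5 mm thick (75 mm deep inside), a heavy rolled rim 68 mm across and 12 mm high around the mouth, 160 g; stands mouth-down on the black rubber rinse mat (330 x 230 x 4 mm, fixed at the left). Origin at the middle of its mouth, z towards its closed end. Some of the five may be absent.
- cup2_floor (a point): middle of the inside face of cup2's closed end, 75 mm from the mouth. Fully hung, this face rests on the peg tip; it swings a little towards upright and leans on its peg.
- cup3: plain steel mixing cup, straight round wall 60 mm across and 80 mm tall, wall 3 mm, closed end 5 mm thick (75 mm deep inside), a heavy rolled rim 68 mm across and 12 mm high around the mouth, 160 g; stands mouth-down on the black rubber rinse mat (330 x 230 x 4 mm, fixed at the left). Origin at the middle of its mouth, z towards its closed end. Some of the five may be absent.
- cup3_floor (a point): middle of the inside face of cup3's closed end, 75 mm from the mouth. Fully hung, this face rests on the peg tip; it swings a little towards upright and leans on its peg.
- cup4: plain steel mixing cup, straight round wall 60 mm across and 80 mm tall, wall 3 mm, closed end 5 mm thick (75 mm deep inside), a heavy rolled rim 68 mm across and 12 mm high around the mouth, 160 g; stands mouth-down on the black rubber rinse mat (330 x 230 x 4 mm, fixed at the left). Origin at the middle of its mouth, z towards its closed end. Some of the five may be absent.
- cup4_floor (a point): middle of the inside face of cup4's closed end, 75 mm from the mouth. Fully hung, this face rests on the peg tip; it swings a little towards upright and leans on its peg.
- cup5: plain steel mixing cup, straight round wall 60 mm across and 80 mm tall, wall 3 mm, closed end 5 mm thick (75 mm deep inside), a heavy rolled rim 68 mm across and 12 mm high around the mouth, 160 g; stands mouth-down on the black rubber rinse mat (330 x 230 x 4 mm, fixed at the left). Origin at the middle of its mouth, z towards its closed end. Some of the five may be absent.
- cup5_floor (a point): middle of the inside face of cup5's closed end, 75 mm from the mouth. Fully hung, this face rests on the peg tip; it swings a little towards upright and leans on its peg.
- tray: low open wooden tray fixed on the bench at the right, in front of the rack: 130 (x) x 220 (y) mm outside, walls 5 mm thick and 30 mm high, floor 5 mm thick. Origin under its middle.
- can: closed metal can, 58 mm across, 130 mm tall, about 250 g, standing on the rack's drip board where the pegs swing. Origin at the middle of its underside, z up its axis.
- jar: closed amber jar with a dark lid, 62 mm across, 105 mm tall, about 250 g, standing on the drip board where the pegs swing. Origin at the middle of its underside, z up its axis.
- tape: bystander: roll of tape, 96 mm across, 24 mm tall, lying between the mat and the robot's middle. Origin under its middle.
- sponge_box: bystander: small carton 90 x 60 x 45 mm left of the mat. Origin under its middle.

How it is judged (in metres and radians):
On the way, in this order (a step that is already met when the one before it is completed fails the run):
1. the can and the jar stand upright in the tray, let go, before the bar is pressed over (x of can in the frame of tray between -0.06 and 0.06 m and y of can in the frame of tray between -0.105 and 0.105 m and z of each of can, jar in the frame of tray below 0.02 m and angle between each of can, jar's own z axis and vertical below 0.15 rad and x of jar in the frame of tray between -0.06 and 0.06 m and y of jar in the frame of tray between -0.105 and 0.105 m and value of joint peg_bar below 0.5 rad and contact force between each of can, jar and the fingers below 0.2 N), for 0.2 s.
2. the peg bar has snapped over to its working stop (value of joint peg_bar above 1.08 rad), for 0.2 s.
3. every cup that is there hangs mouth-down on a peg ((distance between cup1_floor and peg1_tip below 0.026 m or distance between cup1_floor and peg2_tip below 0.026 m or distance between cup1_floor and peg3_tip below 0.026 m or distance between cup1_floor and peg4_tip below 0.026 m or distance between cup1_floor and peg5_tip below 0.026 m) and angle between each of cup1, cup2, cup3, cup4, cup5's own z axis and vertical below 0.8 rad and (distance between cup2_floor and peg1_tip below 0.026 m or distance between cup2_floor and peg2_tip below 0.026 m or distance between cup2_floor and peg3_tip below 0.026 m or distance between cup2_floor and peg4_tip below 0.026 m or distance between cup2_floor and peg5_tip below 0.026 m) and (distance between cup3_floor and peg1_tip below 0.026 m or distance between cup3_floor and peg2_tip below 0.026 m or distance between cup3_floor and peg3_tip below 0.026 m or distance between cup3_floor and peg4_tip below 0.026 m or distance between cup3_floor and peg5_tip below 0.026 m) and (distance between cup4_floor and peg1_tip below 0.026 m or distance between cup4_floor and peg2_tip below 0.026 m or distance between cup4_floor and peg3_tip below 0.026 m or distance between cup4_floor and peg4_tip below 0.026 m or distance between cup4_floor and peg5_tip below 0.026 m) and (distance between cup5_floor and peg1_tip below 0.026 m or distance between cup5_floor and peg2_tip below 0.026 m or distance between cup5_floor and peg3_tip below 0.026 m or distance between cup5_floor and peg4_tip below 0.026 m or distance between cup5_floor and peg5_tip below 0.026 m)), for 0.2 s.
At the end, for the whole second after the job is handed in: Can and jar upright (within 0.15 rad) on the tray's floor, peg bar at its working stop (above 1.08 rad), every cup present at rest mouth-down on a peg, the inside of its closed end within 26 mm of the peg tip (all of step 3 and x of can in the frame of tray between -0.06 and 0.06 m and y of can in the frame of tray between -0.105 and 0.105 m and z of each of can, jar in the frame of tray below 0.02 m and angle between each of can, jar's own z axis and vertical below 0.15 rad and x of jar in the frame of tray between -0.06 and 0.06 m and y of jar in the frame of tray between -0.105 and 0.105 m and value of joint peg_bar above 1.08 rad and linear speed of each of cup1, cup2, cup3, cup4, cup5, can, jar below 0.03 m/s); the robot touches nothing.
It fails at once if the tape is moved more than 50 mm (distance of tape from where it was at the start of the episode above 0.05 m).
It fails at once if the sponge box is moved more than 50 mm (distance of sponge_box from where it was at the start of the episode above 0.05 m).
Of cup1, cup2, cup3, cup4, cup5 only 3 to 5 are there at a start; the rules pass over those that are not, and their reading is None.
At some moment in a run one of cup1, cup2, cup3, cup4, cup5 may be knocked a few centimetres aside while the robot is not near it.
It also fails if it takes over 210 s, if anything falls off the work surface, if the arm or the gripper's body presses on something with over 40 N, if the wrist force passes 120 N, or if a joint passes its speed limit or range.

## Working session

There is one attempt and no reset: what is moved stays moved. The work goes in short steps, each a Python script; the robot and the scene stay as the last script left them, time stands still between calls to the robot, and variables do not carry over. Pictures are saved under pics/ and viewed, and the job is handed in when it is done.

```bash
ls; mkdir -p pics; cat > h.py <<'E'
import numpy as np, cv2
from scipy.spatial.transform import Rotation as R
from plant import manip
def q2R(q): return R.from_quat([q[1],q[2],q[3],q[0]])
def R2q(r):
    x=r.as_quat(); return [x[3],x[0],x[1],x[2]]
def shot(name,fn=None):
    d=manip.get_image(name)
    if fn: cv2.imwrite('pics/'+fn+'.png',cv2.cvtColor(d['frame'],cv2.COLOR_RGB2BGR))
    return d
def cloud(d):
    K=np.array(d['K']);h,w=d['range_z'].shape
    u,v=np.meshgrid(np.arange(w),np.arange(h))
    x=(u-K[0,2])/K[0,0];y=(v-K[1,2])/K[1,1]
    k1=d['k1'];xx,yy=x.copy(),y.copy()
    for _ in range(8):
        f=1+k1*(xx**2+yy**2);xx=x/f;yy=y/f
    z=d['range_z'].astype(float)
    P=np.stack([xx*z,-yy*z,-z],-1)
    W=q2R(d['attitude']).apply(P.reshape(-1,3)).reshape(P.shape)+np.array(d['position'])
    W[z<=0]=np.nan
    return W
E
python3 - <<'E'
from h import *
for n in ['scene','side','wrist']:
    d=shot(n,n+'0');print(n,d['position'],d['attitude'],d['k1'],d['K'])
print(manip.current_eef_rot(),manip.current_t())
E
```

```text
pics
scene [1107.48565241  722.5647977  1014.53389392] [0.31569947 0.12259538 0.36302327 0.86805433] -0.10844342970450581 [[486.82470002   0.         324.07066997]
 [  0.         486.82470002 242.19732373]
 [  0.           0.           1.        ]]
side [  166.62660167 -1150.73925161  1220.28659327] [ 0.89781499  0.41218078 -0.05681975 -0.1442455 ] -0.15975699217429148 [[615.30854947   0.         326.38187185]
 [  0.         615.30854947 236.25144008]
 [  0.           0.           1.        ]]
wrist [674.48082197  73.98306952 383.27373782] [ 9.91116877e-01 -1.32993497e-01  2.29530093e-04 -1.16985520e-04] -0.024079228513722656 [[367.26507725   0.         322.27407394]
 [  0.         367.26507725 238.48033251]
 [  0.           0.           1.        ]]
[ 7.07122358e-01 -7.07091063e-01  3.19245790e-04  3.13971380e-04] 0.15
```

View pics/scene0.png

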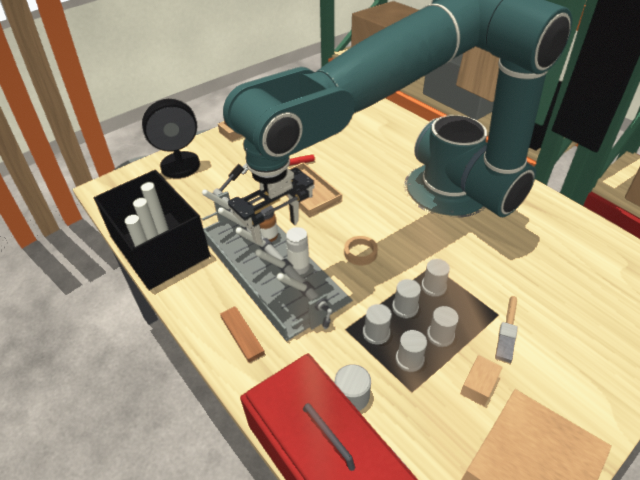

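View pics/side0.png

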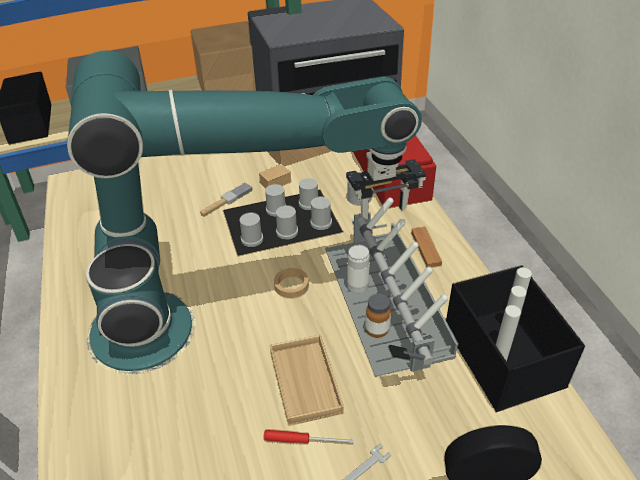

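View pics/wrist0.png

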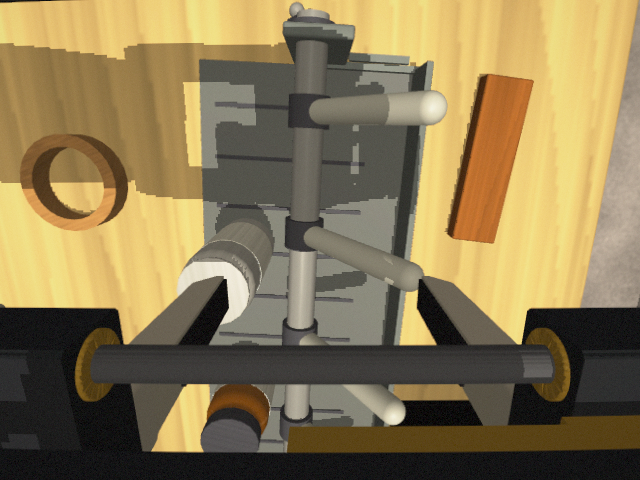

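The pictures show five cups on the mat (scene about (350-450, 270-350)). The can and jar are on the near side of the rack (side about (358,268) and (378,315)), and the tray is at side (306,380). Next I build a top-down map from the depth.

```bash
python3 - <<'E'
from h import *
P=[];C=[]
for n in ['scene','side']:
    d=shot(n);W=cloud(d).reshape(-1,3);c=d['frame'].reshape(-1,3)
    P.append(W);C.append(c);np.savez(f'{n}0.npz',W=cloud(d),f=d['frame'])
P=np.vstack(P);C=np.vstack(C)
m=np.isfinite(P[:,0])&(P[:,2]<230)&(P[:,2]>-20)&(P[:,0]>250)&(P[:,0]<1050)&(abs(P[:,1])<600)
P=P[m];C=C[m];o=np.argsort(P[:,2]);P=P[o];C=C[o]
s=1.5
img=np.zeros((int(800/s)+1,int(1200/s)+1,3),np.uint8)
# rows: x down from far ; cols: y left->left
r=((1050-P[:,0])/s).astype(int);q=((600-P[:,1])/s).astype(int)
img[r,q]=C[:,::-1]
cv2.imwrite('pics/top0.png',img)
E
```

```text
(no output)
```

View pics/top0.png

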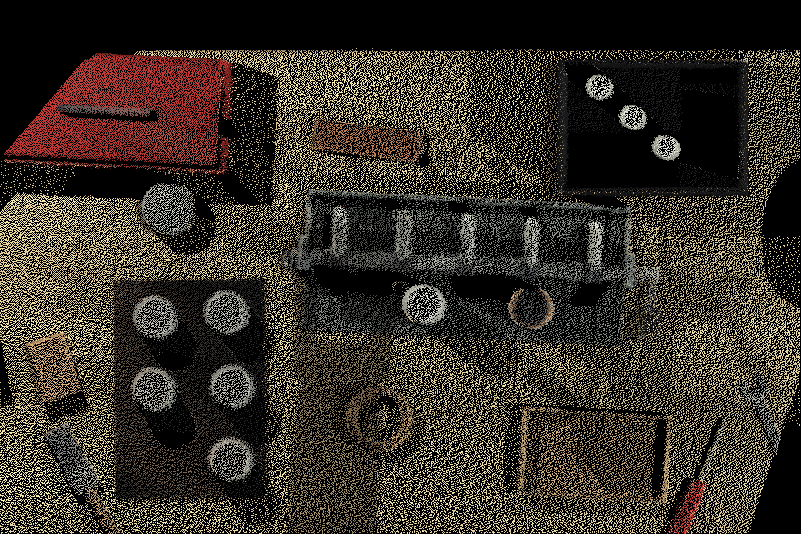

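```bash
cat > fit.py <<'E'
from h import *
from scipy.optimize import least_squares
def pts(names=('scene','side')):
    P=[];C=[];I=[]
    for i,n in enumerate(names):
        d=shot(n);W=cloud(d).reshape(-1,3);m=np.isfinite(W[:,0])&(W[:,2]<260)
        P.append(W[m]);C.append(d['frame'].reshape(-1,3)[m]);I.append(np.full(m.sum(),i))
    return np.vstack(P),np.vstack(C).astype(int),np.concatenate(I)
def disc(P,x,y,ztop,r,tol=7):
    """per-cloud centre of a horizontal disc at ztop"""
    c=np.array([x,y],float)
    for _ in range(6):
        m=(abs(P[:,2]-ztop)<tol)&(np.hypot(*(P[:,:2]-c).T)<r+12)
        Q=P[m]
        if len(Q)<20: return None
        (cx,cy),rr=cv2.minEnclosingCircle(Q[:,:2].astype(np.float32))
        g=np.unique(np.round(Q[:,:2]/2),axis=0)*2
        c=g.mean(0)
    return c,(cx,cy),rr,Q[:,2].mean(),len(Q)
E
cat > m1.py <<'E'
from fit import *
P,C,I=pts()
def pix(u,v): return 1050-1.5*v,600-1.5*u
for n,(u,v),z,r in [('can',(424,305),136,29),('jar',(531,306),111,31)]+[('cup%d'%i,p,84,30) for i,p in enumerate([(156,317),(226,312),(154,388),(232,386),(231,459)])]:
    x,y=pix(u,v)
    for k in (0,1):
        r_=disc(P[I==k],x,y,z,r); 
        print(n,k,r_ and (r_[0].round(1),np.round(r_[1],1),round(r_[2],1),round(r_[3],1),r_[4]))
# pegs
x,y=pix(467,235)
def model(p,joint=0):
    X,Y,yaw,dz=p
    c,s=np.cos(yaw),np.sin(yaw)
    th=np.deg2rad(36)-joint
    d=np.array([np.sin(th)*c,np.sin(th)*s,np.cos(th)])
    ax=np.array([-s,c,0]);o=np.array([X,Y,85+dz])
    return o,ax,d
def res(p,Q):
    o,ax,d=model(p)
    v=Q-o; k=np.clip(np.round(v@ax/96),-2,2)
    v=v-np.outer(k*96,ax)
    t=np.clip(v@d,0,124-9);return np.linalg.norm(v-np.outer(t,d),axis=1)-9
p=np.array([655,-100,-0.07,0.])
for it in range(8):
    o,ax,d=model(p); v=P-o; t=v@d
    m=(t>35)&(t<135)&(abs(res(p,P))<(15 if it<3 else 8))
    p=least_squares(res,p,args=(P[m],),loss='soft_l1',f_scale=2).x
print('rack',p.round(3),m.sum(),np.sqrt(np.mean(res(p,P[m])**2)))
for k in (0,1):
    pp=least_squares(res,p,args=(P[m&(I==k)],),loss='soft_l1',f_scale=2).x;print(k,pp.round(3))
# tray
m=(abs(P[:,2]-30)<5)&(P[:,0]>270)&(P[:,0]<460)&(P[:,1]>-430)&(P[:,1]<-160)
Q=P[m];print('tray',cv2.minAreaRect(Q[:,:2].astype(np.float32)),len(Q),Q.min(0),Q.max(0))
# tape
m=(abs(P[:,2]-24)<5)&(np.hypot(P[:,0]-423,P[:,1]-32)<70)
print('tape',cv2.minEnclosingCircle(P[m][:,:2].astype(np.float32)))
m=(abs(P[:,2]-4)<4)&(C.max(1)<75)&(P[:,1]>180)&(P[:,1]<450)&(P[:,0]>280)&(P[:,0]<650)
print('mat',cv2.minAreaRect(P[m][:,:2].astype(np.float32)))
E
python3 m1.py
```

```text
can 0 (array([594.6, -33.2]), array([595.1, -34.8]), 29.7, np.float64(135.5), 252)
can 1 (array([592.9, -37.6]), array([594. , -36.7]), 28.8, np.float64(135.1), 250)
jar 0 (array([ 583.2, -187.4]), array([ 583.7, -182.2]), 25.8, np.float64(109.8), 67)
jar 1 (array([ 586.8, -199. ]), array([ 586.3, -197.1]), 30.0, np.float64(110.0), 309)
cup0 0 (array([573.7, 368.7]), array([571.5, 368.6]), 31.8, np.float64(83.9), 513)
cup0 1 (array([571.8, 364.8]), array([568.8, 368.1]), 36.9, np.float64(83.9), 197)
cup1 0 (array([582.2, 262.8]), array([581.6, 260. ]), 31.3, np.float64(84.6), 444)
cup1 1 (array([579.8, 257.5]), array([583.6, 258.4]), 36.3, np.float64(83.6), 217)
cup2 0 (array([465.9, 371.2]), array([464.7, 370. ]), 31.7, np.float64(84.1), 447)
cup2 1 (array([464.5, 366.9]), array([466.7, 366.9]), 35.3, np.float64(84.0), 201)
cup3 0 (array([471.5, 254.3]), array([469.7, 252.6]), 31.4, np.float64(84.1), 383)
cup3 1 (array([468.4, 250. ]), array([466.7, 255. ]), 35.7, np.float64(83.6), 231)
cup4 0 (array([361.7, 255.2]), array([360.3, 255.2]), 32.2, np.float64(83.7), 342)
cup4 1 (array([360. , 251.9]), array([360.7, 253.4]), 35.2, np.float64(83.9), 240)
rack [ 6.52966e+02 -9.91050e+01 -5.50000e-02 -3.10000e-02] 1979 2.1470450067143427
0 [ 6.52893e+02 -9.92860e+01 -5.20000e-02  1.70000e-02]
1 [ 6.53132e+02 -9.89440e+01 -5.80000e-02 -9.80000e-02]
tray ((356.3675537109375, -305.88739013671875), (261.1298522949219, 153.1177215576172), 85.4357681274414) 860 [ 270.08623363 -429.97988471   25.02443007] [ 439.99225427 -173.28333238   34.94523778]
tape ((425.0808410644531, 27.822967529296875), 53.9193229675293)
mat ((467.31427001953125, 314.1064758300781), (327.8470153808594, 232.9115447998047), 0.13397476077079773)
```

```bash
python3 - <<'E'
from fit import *
P=[];C=[];I=[]
for i,n in enumerate(['scene','side']):
    z=np.load(n+'0.npz');W=z['W'].reshape(-1,3);m=np.isfinite(W[:,0]);P.append(W[m]);C.append(z['f'].reshape(-1,3)[m].astype(int));I.append(np.full(m.sum(),i))
P=np.vstack(P);C=np.vstack(C);I=np.concatenate(I)
o=np.array([653,-99.1]);yaw=-.055;c,s=np.cos(yaw),np.sin(yaw)
ex=np.array([c,s]);ey=np.array([-s,c])
rx=(P[:,:2]-o)@ex;ry=(P[:,:2]-o)@ey
for k in (0,1):
    m=(I==k)&(abs(ry+280)<45)&(rx<-30)&(rx>-130)&(P[:,2]>100)&(P[:,2]<170)
    if m.sum(): print('pad',k,m.sum(),[np.percentile(a[m],[2,25,50,75,98]).round(1) for a in (rx,ry,P[:,2])],np.median(C[m],0))
# jar side view lid top & body
for k in (0,1):
    for zl,zh in [(20,50),(50,85),(85,104),(104,116)]:
        m=(I==k)&(P[:,2]>zl)&(P[:,2]<zh)&(np.hypot(P[:,0]-586,P[:,1]+197)<48)
        Q=P[m][:,:2]
        if m.sum()>30:
            f=least_squares(lambda q:np.hypot(Q[:,0]-q[0],Q[:,1]-q[1])-q[2],[586,-197,31],loss='soft_l1',f_scale=2).x
            print('jar',k,zl,m.sum(),f.round(1),cv2.minEnclosingCircle(Q.astype(np.float32)))
    for zl,zh in [(20,60),(60,110)]:
        m=(I==k)&(P[:,2]>zl)&(P[:,2]<zh)&(np.hypot(P[:,0]-594,P[:,1]+35)<40)
        Q=P[m][:,:2]
        f=least_squares(lambda q:np.hypot(Q[:,0]-q[0],Q[:,1]-q[1])-29,[594,-35],loss='soft_l1',f_scale=2).x
        print('can',k,zl,m.sum(),f.round(1))
# tray
m=(abs(P[:,2]-29)<4)&(P[:,0]>285)&(P[:,0]<450)&(P[:,1]>-412)&(P[:,1]<-170)
Q=P[m];print(len(Q))
img=np.zeros((400,500,3),np.uint8)
mm=(P[:,0]>250)&(P[:,0]<450)&(P[:,1]>-420)&(P[:,1]<-170)&(P[:,2]<60)
for p,cc in zip(P[mm],C[mm]): img[int((450-p[0])*2),int((-170-p[1])*2)]=cc[::-1]
for p in Q: cv2.circle(img,(int((-170-p[1])*2),int((450-p[0])*2)),1,(0,0,255),-1)
cv2.imwrite('pics/tray.png',img)
E
```

```text
pad 0 173 [array([-89. , -78. , -65.5, -52.6, -33.6]), array([-295.9, -284.2, -277.4, -269.6, -262.7]), array([109.3, 124.4, 132.5, 140.3, 148.7])] [63. 59. 50.]
pad 1 268 [array([-93.8, -83.1, -69. , -54.8, -32.4]), array([-297. , -290.2, -283.8, -274.8, -264.1]), array([106.2, 124.2, 133. , 141.6, 149.3])] [39.5 40.  39. ]
jar 0 20 103 [ 587.2 -197.1   31.4] ((588.1237182617188, -181.5865936279297), 28.40642738342285)
jar 0 50 174 [ 587.6 -195.8   29.7] ((589.1031494140625, -178.4976043701172), 27.968585968017578)
jar 0 85 55 [ 587.8 -198.2   27.9] ((587.169189453125, -178.43536376953125), 23.34804344177246)
jar 0 104 67 [ 583.4 -182.3   14.9] ((582.7443237304688, -186.32919311523438), 24.396406173706055)
can 0 20 177 [592.6 -35. ]
can 0 60 284 [592.6 -35.1]
jar 1 20 178 [ 588.7 -196.8   30.6] ((587.09326171875, -203.62181091308594), 30.906795501708984)
jar 1 50 269 [ 589.1 -195.7   30.8] ((595.0441284179688, -198.31253051757812), 38.908164978027344)
jar 1 85 133 [ 591.7 -189.6   32.7] ((595.6328125, -198.85220336914062), 37.730072021484375)
jar 1 104 303 [ 588.1 -198.2   20. ] ((586.3390502929688, -197.96902465820312), 29.665771484375)
can 1 20 224 [593.6 -35.4]
can 1 60 288 [593.6 -35.8]
770
```

View pics/tray.png

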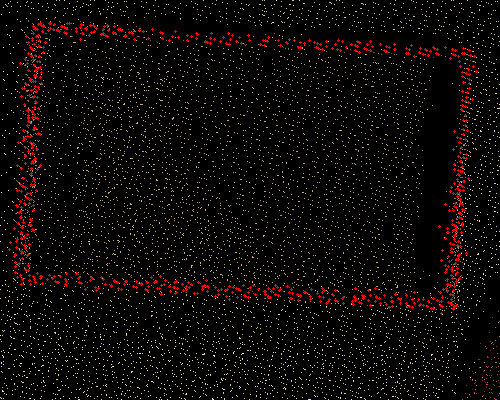

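```bash
cat >> h.py <<'E'
O=np.array([653.,-99.1,85.]);YAW=-.055
EX=np.array([np.cos(YAW),np.sin(YAW),0]);EY=np.array([-np.sin(YAW),np.cos(YAW),0]);EZ=np.array([0,0,1.])
T=np.array([368,-292.5,0])
def ori(a,x):
    a=np.array(a,float);a/=np.linalg.norm(a);x=np.array(x,float);x=x-a*(a@x);x/=np.linalg.norm(x)
    return R2q(R.from_matrix(np.stack([x,a,np.cross(x,a)],1)))
DOWN=np.array([0,0,-1.])
W30=np.deg2rad(30)
PD=-np.sin(W30)*EX+np.cos(W30)*EZ          # peg direction, working
def tip(k): return O+EY*96*(k-3)+124*PD
TILT=ori(-PD,np.cos(W30)*EX+np.sin(W30)*EZ)
TILT2=ori(-PD,-np.cos(W30)*EX-np.sin(W30)*EZ)
CAN=np.array([593.2,-35.4,0]);JAR=np.array([588.,-196.8,0])
def st(): print('t',round(manip.current_t(),2),'tcp',np.round(manip.current_tcp_pos(),1),'open',round(manip.current_opening(),3),'F',np.round(manip.current_wrist_force(),1))
E
python3 - <<'E'
from h import *
def f(n,p,q):
    j=manip.ik(list(map(float,p)),q);print(n,None if j is None else np.round(j,2))
for sgn in (1,-1):
    q=ori(DOWN,sgn*EY)
    f('can',CAN+[0,0,86],q);f('canhi',CAN+[0,0,260],q);f('jar',JAR+[0,0,58],q)
    f('tray',T+EY*48+[0,0,86],q);f('trayhi',T+EY*48+[0,0,230],q);f('tray2',T-EY*50+[0,0,60],q)
for q,n in ((TILT,'T'),(TILT2,'T2')):
    for k in range(1,6):
        g=tip(k)+5*PD-43*PD   # TCP
        f(n+str(k),g,q);f(n+'pre',g+110*PD,q)
q=ori(DOWN,EX)
f('lev',O-78*EX-280*EY+[0,0,60],q);f('lev',O-78*EX-280*EY+[0,0,-30],q)
for c in [(571,367),(582,260),(465,369),(470,253),(360.5,254)]:
    for qq in (ori(DOWN,EX),ori(DOWN,-EX),ori(DOWN,EY)): f('cup',[*c,41],qq)
E
```

```text
can [-0.1   0.01  1.77 -0.    1.36 -1.62]
canhi [-0.1  -0.07  1.56 -0.    1.65 -1.62]
jar [-0.36  0.09  1.74 -0.    1.32 -1.88]
tray [-0.64 -0.34  2.08 -0.    1.41 -2.16]
trayhi [-0.64 -0.41  1.89 -0.    1.66 -2.16]
tray2 [-0.8  -0.18  1.99 -0.    1.33 -2.32]
can [-0.1   0.01  1.77 -0.    1.36  1.52]
canhi [-0.1  -0.07  1.56 -0.    1.65  1.52]
jar [-0.36  0.09  1.74 -0.    1.32  1.26]
tray [-0.64 -0.34  2.08 -0.    1.41  0.99]
trayhi [-0.64 -0.41  1.89 -0.    1.66  0.99]
tray2 [-0.8  -0.18  1.99 -0.    1.33  0.82]
T1 [-0.61 -0.16  1.88  0.32  0.99 -0.67]
Tpre [-0.67 -0.31  1.85  0.32  1.18 -0.67]
T2 [-0.44 -0.25  1.95  0.23  0.96 -0.47]
Tpre [-0.48 -0.42  1.92  0.23  1.16 -0.47]
T3 [-0.24 -0.31  2.    0.12  0.94 -0.23]
Tpre [-0.27 -0.48  1.97  0.12  1.14 -0.24]
T4 [-0.04 -0.32  2.   -0.01  0.93  0.02]
Tpre [-0.04 -0.49  1.97 -0.01  1.14  0.02]
T5 [ 0.16 -0.28  1.97 -0.13  0.94  0.27]
Tpre [ 0.19 -0.44  1.94 -0.13  1.14  0.27]
T21 [-0.61 -0.16  1.88  0.32  0.99  2.47]
T2pre [-0.67 -0.31  1.85  0.32  1.18  2.47]
T22 [-0.44 -0.25  1.95  0.23  0.96  2.67]
T2pre [-0.48 -0.42  1.92  0.23  
[... 217 characters left out ...]
.14  1.53 -0.    1.47 -0.57]
lev [-0.63  0.2   1.62 -0.    1.32 -0.57]
cup [ 0.53  0.22  1.62 -0.    1.3   0.59]
cup [ 0.53  0.22  1.62 -0.    1.3  -2.55]
cup [ 0.53  0.22  1.62 -0.    1.3  -0.98]
cup [ 0.38  0.14  1.71 -0.    1.29  0.44]
cup [ 0.38  0.14  1.71 -0.    1.29 -2.71]
cup [ 0.38  0.14  1.71 -0.    1.29 -1.14]
cup [ 0.63  0.05  1.81 -0.    1.28  0.68]
cup [ 0.63  0.05  1.81 -0.    1.28 -2.46]
cup [ 0.63  0.05  1.81 -0.    1.28 -0.89]
cup [ 0.45 -0.09  1.94 -0.    1.29  0.5 ]
cup [ 0.45 -0.09  1.94 -0.    1.29 -2.64]
cup [ 0.45 -0.09  1.94 -0.    1.29 -1.07]
cup [ 0.56 -0.31  2.13 -0.    1.32  0.61]
cup [ 0.56 -0.31  2.13 -0.    1.32 -2.53]
cup [ 0.56 -0.31  2.13 -0.    1.32 -0.96]
```

```bash
cat > a1.py <<'E'
from h import *
q=ori(DOWN,EY)
L=lambda p,s=150:manip.servo_line(list(map(float,p)),speed=s)
manip.reach(list(CAN+[0,0,250]),q); st()
L(CAN+[0,0,88],200); st()
manip.grab(); st()
L(CAN+[0,0,200],200); st()
p=T+EY*48
manip.reach(list(map(float,p+[0,0,200])),q); st()
L(p+[0,0,92],200)
L(p+[0,0,89],30); st()
manip.open_gripper(); st()
L(p+[0,0,200],250)
q=ori(DOWN,EY)
manip.reach(list(JAR+[0,0,200]),q); st()
L(JAR+[0,0,60],200); st()
manip.grab(); st()
shot('side','jargrab')
E
python3 a1.py
```

```text
t 1.76 tcp [593.3 -35.3 249.9] open 0.996 F [-0.6 -0.  -0.3]
t 2.72 tcp [593.8 -35.4  89.3] open 1.001 F [-1.  -0.3 -0.2]
t 3.38 tcp [593.2 -35.4  88.1] open 0.614 F [0.4 0.5 1.9]
t 4.08 tcp [592.8 -35.4 198.4] open 0.615 F [-0.2 -0.5 -3.2]
t 5.25 tcp [ 371.2 -244.3  199.8] open 0.612 F [ 0.7  0.8 -1.8]
t 6.19 tcp [ 370.9 -244.8   89.7] open 0.619 F [-0.  -0.8 -2.6]
t 6.96 tcp [ 370.6 -244.6   89. ] open 1.0 F [ 0.   0.1 -0.3]
t 8.44 tcp [ 587.1 -197.1  199.5] open 1.0 F [ 0.4  1.1 -0.6]
t 9.29 tcp [ 588.4 -197.3   61.6] open 1.001 F [0.5 0.2 0.9]
t 9.91 tcp [ 588.1 -196.8   60.2] open 0.655 F [0.9 1.  3.6]
```

View pics/jargrab.png

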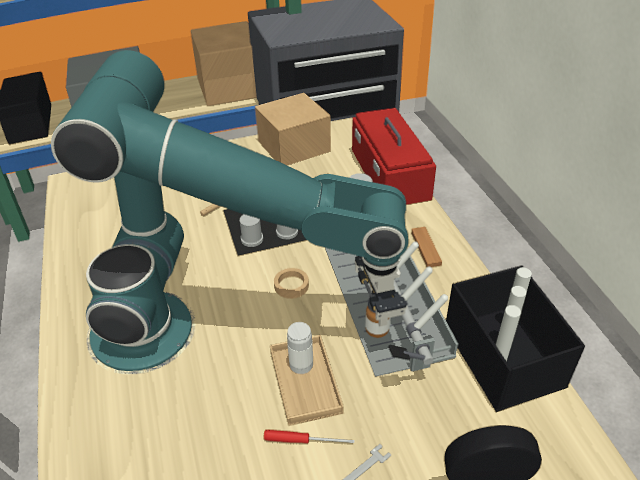

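The can stands upright in the tray (300,347), and the jar is gripped at about (376,318). I'll place the jar next.

```bash
cat > a2.py <<'E'
from h import *
q=ori(DOWN,EY)
L=lambda p,s=150:manip.servo_line(list(map(float,p)),speed=s)
L(JAR+[0,0,180],200); st()
p=T-EY*50
# approach with no crossing over the can: come from far side at height
manip.reach(list(map(float,p+[0,0,180])),q); st()
L(p+[0,0,64],200)
L(p+[0,0,60.5],30); st()
manip.open_gripper(); st()
L(p+[0,0,180],250)
q=ori(DOWN,EX)
lp=O-77*EX-280*EY
lp[2]=190
manip.reach(list(map(float,lp)),q); manip.grab(); st()
shot('side','tray2')
from fit import *
P,C,I=pts()
for k in (0,1):
    for n,pt,z,r in (('can',T+EY*48,135,29),('jar',T-EY*50,110,31)):
        r_=disc(P[I==k],pt[0],pt[1],z,r); print(n,k,pt[:2],r_ and (r_[0].round(1),np.round(r_[1],1),round(r_[2],1),round(r_[3],1),r_[4]))
E
python3 a2.py
```

```text
t 10.71 tcp [ 587.5 -196.6  178.4] open 0.652 F [-1.4  0.7 -2.9]
t 11.74 tcp [ 365.9 -342.1  179.8] open 0.658 F [ 0.8  0.5 -2.4]
t 12.74 tcp [ 365.5 -342.6   61.1] open 0.657 F [ 1.2 -0.3 -2.4]
t 13.46 tcp [ 365.3 -342.4   60.5] open 1.0 F [-0.1  0.2 -0.4]
t 17.07 tcp [ 560.8 -374.4  190. ] open 0.004 F [-0.  -0.1  0.2]
can 0 [ 370.6386692 -244.5725817] (array([ 371.9, -242.5]), array([ 370.5, -245.2]), 30.0, np.float64(134.8), 167)
jar 0 [ 365.25138625 -342.42439406] (array([ 365.9, -339.2]), array([ 362.9, -340.4]), 29.7, np.float64(110.1), 155)
can 1 [ 370.6386692 -244.5725817] (array([ 371.1, -246.6]), array([ 372.8, -244.6]), 30.1, np.float64(135.4), 362)
jar 1 [ 365.25138625 -342.42439406] (array([ 365.3, -343.5]), array([ 365.9, -342.4]), 29.2, np.float64(109.5), 416)
```

View pics/tray2.png

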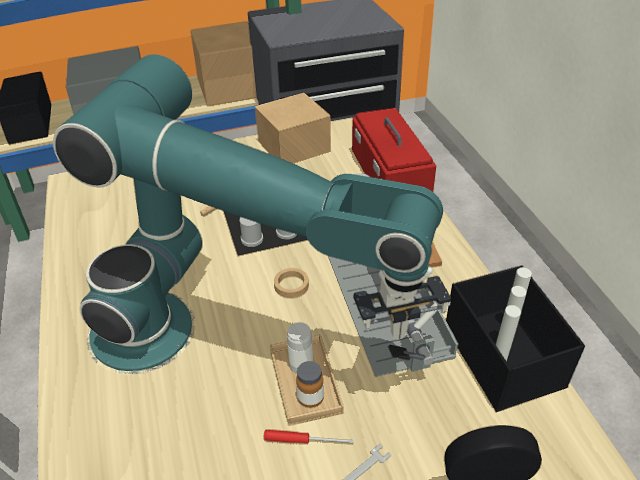

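```bash
cat > a3.py <<'E'
from h import *
q=ori(DOWN,-EX)
lp=O-77*EX-280*EY
lp[2]=190
manip.reach(list(map(float,lp)),q); st()
L=lambda p,s=150:manip.servo_line(list(map(float,p)),speed=s)
for z in (140,120,100,85,75,60,50):
    lp[2]=z;L(lp,80);st()
manip.sleep(0.4);st()
lp[2]=200;L(lp,200);st()
shot('side','lever')
E
python3 a3.py
```

```text
t 19.88 tcp [ 560.7 -374.5  190. ] open 0.003 F [-0.1 -0.   0.8]
t 20.65 tcp [ 561.4 -374.3  140. ] open 0.004 F [4.1 2.  6.5]
t 21.05 tcp [ 560.9 -374.7  119.7] open 0.004 F [ 1.9 -1.4  7. ]
t 21.45 tcp [ 560.5 -374.4   99.4] open 0.004 F [-2.  -0.1  3.6]
t 21.78 tcp [ 560.6 -374.2   84.7] open 0.006 F [0.9 0.2 0.5]
t 22.06 tcp [ 560.5 -374.2   74.3] open 0.007 F [-0.  -0.2  0.3]
t 22.39 tcp [ 560.4 -374.2   59.1] open 0.01 F [0.7 0.1 0.4]
t 22.67 tcp [ 560.5 -374.3   49.3] open 0.007 F [0.7 0.1 0.3]
t 23.07 tcp [ 560.8 -374.5   50.2] open 0.001 F [ 0.7  0.  -0. ]
t 23.97 tcp [ 560.4 -374.2  198.4] open 0.004 F [-0.8 -0.8  0.1]
```

View pics/lever.png

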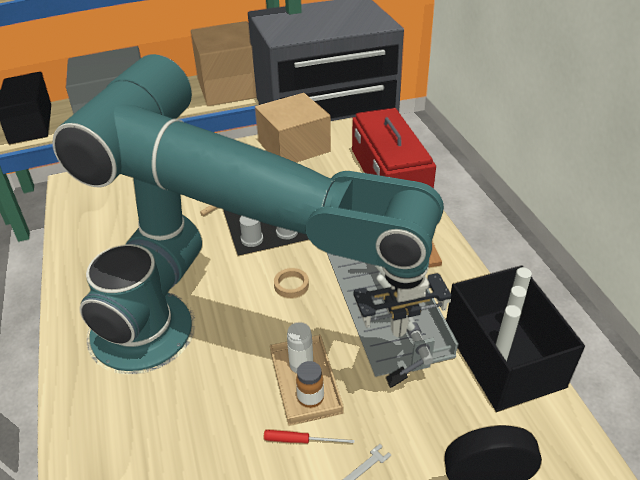

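```bash
cat > cups.py <<'E'
from fit import *
def find_cups(P,I=None,lo=77,hi=93,box=(250,720,150,470)):
    m=(P[:,2]>lo)&(P[:,2]<hi)&(P[:,0]>box[0])&(P[:,0]<box[1])&(P[:,1]>box[2])&(P[:,1]<box[3])
    Q=P[m]
    g=np.zeros((200,200),np.uint8);g[(Q[:,0]/4).astype(int),((Q[:,1]+100)/4).astype(int)]=255
    g=cv2.morphologyEx(g,cv2.MORPH_CLOSE,np.ones((3,3)))
    n,lab,stt,cen=cv2.connectedComponentsWithStats(g)
    out=[]
    l=lab[(Q[:,0]/4).astype(int),((Q[:,1]+100)/4).astype(int)]
    for i in range(1,n):
        q=Q[l==i]
        if len(q)<80: continue
        # wall points fit + disc centre
        c=np.median(q[:,:2],0)
        w=P[(P[:,2]>18)&(P[:,2]<78)&(np.hypot(*(P[:,:2]-c).T)<42)][:,:2]
        f=least_squares(lambda p:np.hypot(w[:,0]-p[0],w[:,1]-p[1])-30,c,loss='soft_l1',f_scale=1.5).x if len(w)>50 else c
        e=cv2.minEnclosingCircle(q[:,:2].astype(np.float32))
        out.append((f,e[0],e[1],len(q)))
    return out
def fit_pegs(P,I=None,p=(653,-99.1,-.055,-30.)):
    def model(p):
        X,Y,yaw,deg=p;c,s=np.cos(yaw),np.sin(yaw);th=np.deg2rad(deg)
        return np.array([X,Y,85]),np.array([-s,c,0]),np.array([np.sin(th)*c,np.sin(th)*s,np.cos(th)])
    def res(p,Q):
        o,ax,d=model(p);v=Q-o;k=np.clip(np.round(v@ax/96),-2,2);v=v-np.outer(k*96,ax)
        t=np.clip(v@d,0,115);return np.linalg.norm(v-np.outer(t,d),axis=1)-9
    p=np.array(p,float)
    for it in range(8):
        o,ax,d=model(p);t=(P-o)@d
        m=(t>35)&(t<135)&(abs(res(p,P))<(12 if it<3 else 7))
        p=least_squares(res,p,args=(P[m],),loss='soft_l1',f_scale=2,x_scale=[1,1,.01,1]).x
    return p,m.sum(),np.sqrt(np.mean(res(p,P[m])**2))
E
cat > a4.py <<'E'
from cups import *
manip.reach([400,-330,330],ori(DOWN,EX));manip.open_gripper();st()
shot('scene','s4')
P,C,I=pts()
for k in (0,1):
    try: print('pegs',k,fit_pegs(P[I==k]))
    except Exception as e: print(e)
print('both',fit_pegs(P))
for k in (0,1,2):
    for f in find_cups(P[I==k] if k<2 else P): print(k,f[0].round(1),np.round(f[1],1),round(f[2],1),f[3])
E
python3 a4.py
```

```text
t 28.23 tcp [ 400. -330.  330.] open 1.003 F [0.7 0.  1. ]
pegs 0 (array([ 6.52306773e+02, -9.87468744e+01, -5.18732621e-02, -2.96425728e+01]), np.int64(1090), np.float64(1.8045024739010087))
pegs 1 (array([ 6.52314984e+02, -9.89378577e+01, -5.35733273e-02, -2.90048775e+01]), np.int64(775), np.float64(2.0764000202915467))
both (array([ 6.52284939e+02, -9.88708034e+01, -5.18620069e-02, -2.93922012e+01]), np.int64(1863), np.float64(1.9328201816908726))
0 [358.5 253. ] [360.1 253.8] 31.1 350
0 [468.2 251.6] [469.9 255.3] 31.9 381
0 [463.9 370.1] [464.9 370.6] 31.8 442
0 [572.1 367.3] [573. 368.] 31.6 515
0 [580.2 260. ] [580.9 259.7] 31.5 440
1 [359.6 255.2] [362.  254.8] 36.0 237
2 [358.7 254. ] [362.  254.8] 36.0 587
2 [468.6 252.4] [470.3 248.9] 34.0 438
2 [463.9 370.1] [464.9 370.6] 31.8 442
2 [572.1 367.3] [573. 368.] 31.6 515
2 [580.2 260. ] [580.9 259.7] 31.5 440
```

View pics/s4.png

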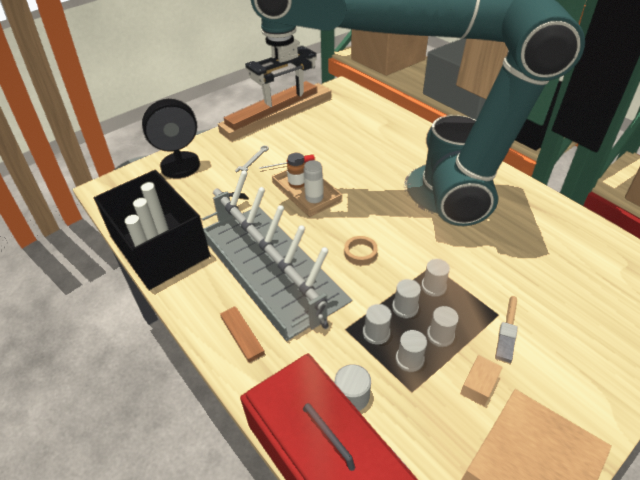

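```bash
sed -i 's/^O=.*/O=np.array([652.5,-98.9,85.]);YAW=-.053/' h.py
cat > hang.py <<'E'
from cups import *
V=lambda p:list(map(float,p))
L=lambda p,s=150:manip.servo_line(V(p),speed=s)
QD=ori(DOWN,EX)
def look():
    P,C,I=pts(('scene',))
    return P,find_cups(P)
def hang(k):
    P,cs=look()
    print('seen',[np.round((f[0]+np.array(f[1]))/2,1).tolist() for f in cs])
    # nearest the rack first
    c=max(cs,key=lambda f:-abs(f[0]-O[:2])@np.array([1,1]))
    xy=(c[0]+np.array(c[1]))/2;print('take',xy.round(1),c[2])
    manip.reach(V([*xy,150]),QD)
    L([*xy,41],220);st()
    manip.grab();st()
    o=manip.current_opening()
    if not .6<o<.7: print('BAD GRIP');raise SystemExit
    L([*xy,290],300)
    t=tip(k)
    manip.reach(V(t+120*PD),TILT);st()
    L(t+57*PD,150);st()
    L(t-30*PD,100);st()
    L(t-38*PD,25);manip.sleep(.1);st()
def release(k):
    t=tip(k)
    manip.open_gripper();st()
    L(t+85*PD,180);st()
E
python3 - <<'E'
from hang import *
hang(1)
shot('side','h1a');shot('scene','h1b')
E
```

```text
seen [[359.0, 253.1], [469.1, 252.3], [464.8, 369.6], [572.4, 367.5], [580.2, 260.5]]
take [580.2 260.5] 31.19403839111328
t 31.37 tcp [580.9 260.5  42.3] open 0.997 F [ 1.  -0.7  1.3]
t 31.99 tcp [580.4 260.5  41.4] open 0.649 F [-1.1 -0.5  4.2]
t 34.95 tcp [ 520.9 -283.6  296.3] open 0.646 F [ 0.4  0.7 -1.5]
t 35.52 tcp [ 552.1 -285.6  242.2] open 0.651 F [-0.4  0.6 -1. ]
t 36.53 tcp [ 595.5 -288.3  167.2] open 0.65 F [-0.7 -0.1 -2.1]
t 37.1 tcp [ 599.4 -288.3  159.4] open 0.647 F [ 0.3  0.3 -1.2]
```

View pics/h1a.png

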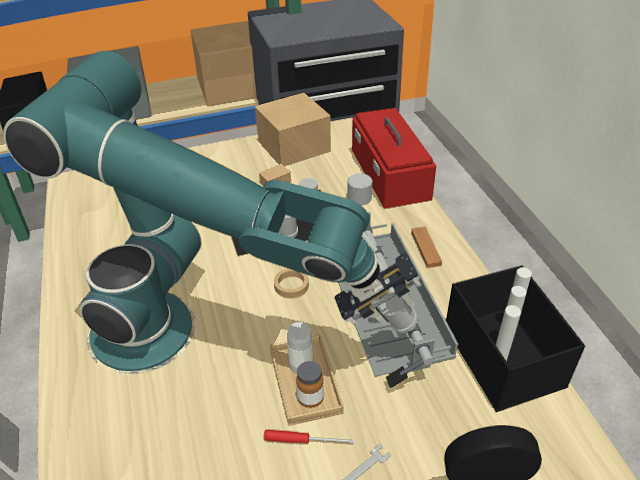

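View pics/h1b.png

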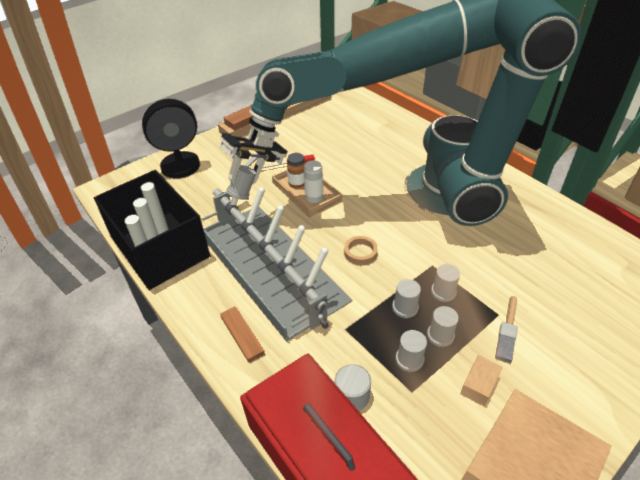

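The cup is over peg 1 (scene (240,185)). One cup on the mat has been knocked, from (437,277) to (447,282), so I'll detect the cups again before each grasp. Next I check contact with a small extra push and release.

```bash
python3 - <<'E'
from hang import *
for d in (40,42,44):
    L(tip(1)-d*PD,25);manip.sleep(.1);f=manip.current_wrist_force();print(d,(np.array(f)@PD).round(2));st()
    if np.array(f)@PD>5: break
release(1)
shot('side','h1c');shot('scene','h1d')
E
```

```text
40 17.29
t 37.55 tcp [ 600.2 -288.5  158.9] open 0.649 F [-15.2   3.5  11.1]
t 38.27 tcp [ 600.4 -288.4  157.7] open 1.003 F [-0.6  0.2  0.2]
t 39.12 tcp [ 538.  -285.   264.8] open 0.999 F [-0.1  0.2 -0.8]
```

View pics/h1c.png

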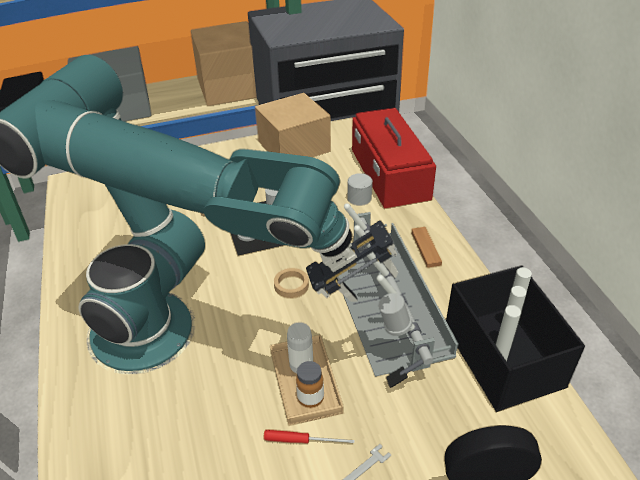

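View pics/h1d.png

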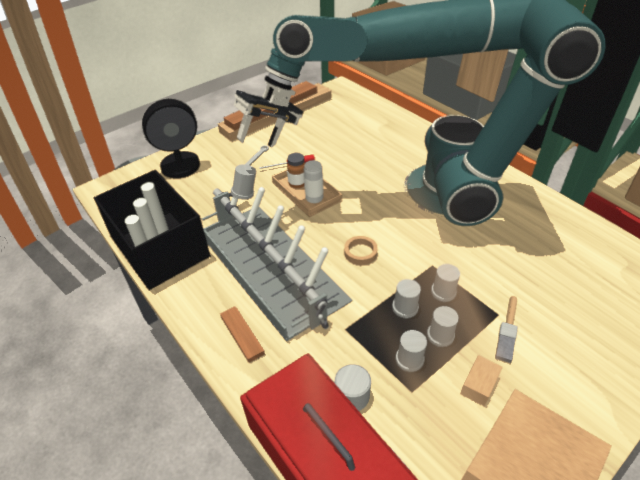

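Cup 1 hangs on peg 1 (scene (244,180), side (396,314)), with contact at about 39.5 mm. I'll go on with peg 2.

```bash
cat >> hang.py <<'E'
def full(k):
    hang(k)
    for d in (39.5,41,42.5):
        L(tip(k)-d*PD,25);manip.sleep(.1);f=np.array(manip.current_wrist_force())@PD;print('push',d,round(f,1))
        if f>5: break
    release(k)
E
python3 - <<'E'
from hang import *
full(2)
shot('scene','h2');print(look()[1])
E
```

```text
seen [[353.2, 282.3], [469.0, 252.0], [464.3, 370.3], [572.6, 367.6]]
take [469. 252.] 31.343717575073242
t 41.9 tcp [469.6 252.   42.2] open 1.001 F [-0.1 -0.1 -0.2]
t 42.52 tcp [469.1 252.1  41.3] open 0.648 F [-0.9 -0.6  4.9]
t 45.13 tcp [ 525.8 -187.6  296.1] open 0.647 F [ 0.1  0.1 -0.9]
t 45.7 tcp [ 557.2 -189.6  242.2] open 0.651 F [-0.1 -0.2 -1.5]
t 46.72 tcp [ 600.6 -192.4  167.2] open 0.648 F [-0.8 -0.2 -1. ]
t 47.28 tcp [ 604.4 -192.5  159.4] open 0.65 F [-0.5 -0.6 -2.2]
push 39.5 12.1
t 48.36 tcp [ 605.2 -192.5  158.2] open 1.002 F [-0.3 -0.2  0. ]
t 49.2 tcp [ 543.1 -189.1  264.8] open 1.001 F [ 0.4  0.3 -0.7]
[(array([351.93303849, 282.05200288]), (352.87744140625, 282.81512451171875), 31.48261260986328, 341), (array([463.77475858, 370.10022693]), (465.82037353515625, 368.6231689453125), 31.7742862701416, 441), (array([572.06994538, 367.26846291]), (573.1774291992188, 367.6601867675781), 32.0063362121582, 512)]
```

View pics/h2.png

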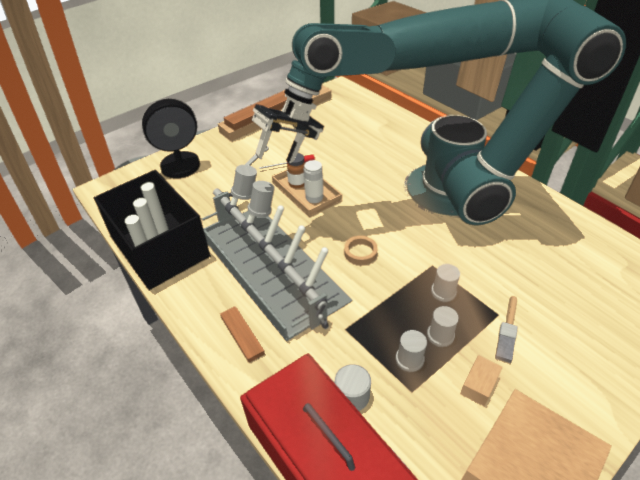

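Two cups hang on pegs 1 and 2 (scene (244,180), (262,197)). I'll hang the other three.

```bash
python3 - <<'E'
from hang import *
for k in (3,4): full(k)
shot('scene','h4')
full(5)
L(tip(5)+150*PD,200)
manip.reach([400,-330,330],ori(DOWN,EX));manip.sleep(.5);st()
shot('scene','h5');shot('side','h5s')
E
```

```text
seen [[352.0, 282.4], [464.4, 370.2], [573.0, 367.6]]
take [573.  367.6] 31.515235900878906
t 52.04 tcp [573.7 367.6  42.4] open 0.999 F [0.8 0.  0.8]
t 52.69 tcp [573.2 367.6  41.2] open 0.636 F [ 1.2 -0.2  0.8]
t 55.37 tcp [531.  -91.9 296.3] open 0.634 F [ 0.7  0.8 -1.6]
t 55.93 tcp [562.3 -93.8 242.2] open 0.634 F [-0.4 -0.2 -0.6]
t 56.95 tcp [605.7 -96.4 167.2] open 0.629 F [ 0.2  0.8 -0.8]
t 57.52 tcp [609.6 -96.7 159.6] open 0.635 F [-0.4 -0.5 -1.3]
push 39.5 7.0
t 58.61 tcp [610.3 -96.6 158.2] open 0.998 F [0.  0.5 1.3]
t 59.45 tcp [548.1 -93.3 264.8] open 1.0 F [-1.4 -0.8 -1.5]
seen [[352.7, 282.9], [464.3, 370.1]]
take [464.3 370.1] 32.19645690917969
t 61.9 tcp [464.9 370.1  42.4] open 1.002 F [-0.   0.1 -0.2]
t 62.53 tcp [464.4 370.2  41.3] open 0.64 F [ 0.3 -1.   3. ]
t 64.91 tcp [535.9   4.1 296.2] open 0.638 F [-0.1  0.3 -1.1]
t 65.47 tcp [567.3   2.1 242.2] open 0.638 F [-0.2  0.1 -2. ]
t 66.49 tcp [ 6.108e+02 -6.000e-01  1.672e+02] open 0.638 F [-0.1  0.5 -0.6]
t 67.06 tcp [614.6  -0.7 159.5] open 0.639 F [-0.2  0.2 -1. ]
push 39.5 9.4
t 68.15 tcp [615.4  -0.8 158.2] open 0.998 F [ 0.3 -0.5  0.7]
t 68.99 tcp [553.2   2.5 264.8] open 0.998 F [-0.4  0.3 -0.5]
seen [[352.7, 282.2]]
take [352.7 282.2] 30.348453521728516
t 71.08 tcp [353.4 282.3  42.2] open 0.996 F [-0.2 -0.3  0.6]
t 71.71 tcp [352.8 282.4  41.3] open 0.639 F [-0.4 -0.8  5.3]
t 73.69 tcp [540.5  99.9 295.7] open 0.64 F [-0.9  0.  -1.2]
t 74.26 tcp [572.2  98.1 242.2] open 0.643 F [-0.2 -0.7 -0.9]
t 75.28 tcp [615.8  95.4 167.2] open 0.641 F [-0.3  0.4 -2.2]
t 75.84 tcp [619.7  95.1 159.5] open 0.641 F [-0.1  1.  -0.6]
push 39.5 9.3
t 76.92 tcp [620.5  95.  158.2] open 0.999 F [ 0.3  0.4 -0.8]
t 77.77 tcp [558.3  98.3 264.8] open 1.003 F [ 0.5  0.6 -0.5]
t 80.38 tcp [ 400.1 -329.9  330. ] open 1.0 F [-0.4 -0.2 -0.3]
```

View pics/h5.png

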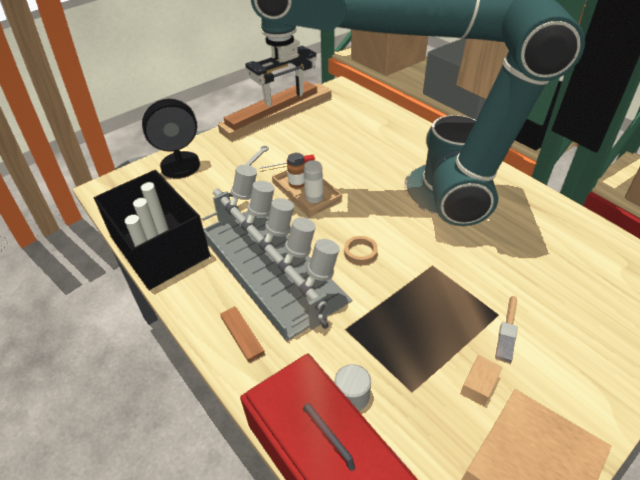

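View pics/h5s.png

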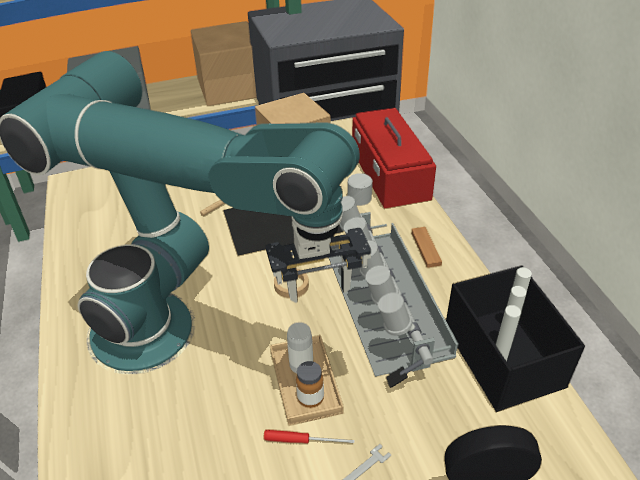

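All five cups hang on their pegs (scene (244,180) to (324,262)), and the can and jar stand in the tray. One more numeric check of how far home the cups are, then I hand in.

```bash
python3 - <<'E'
from cups import *
for n in range(2):
  P,C,I=pts(('scene',))
  for k in range(1,6):
    t=tip(k)
    def sdf(p,Q):
        a=PD+p[3]*EX+p[4]*EY;a/=np.linalg.norm(a)
        v=Q-(t+p[:3]);h=v@a;r=np.linalg.norm(v-np.outer(h,a),axis=1)
        dx=r-30;dz=h-5
        return np.where((dx>0)&(dz>0),np.hypot(dx,dz),np.maximum(dx,dz))
    p=np.zeros(5)
    for it in range(6):
        v=P-t; h=v@PD
        m=(h>-55)&(h<25)&(abs(v@EY)<42)&(abs(sdf(p,P))<(15 if it<3 else 6))&(np.array((P-t-p[:3])@PD)>-58)
        p=least_squares(sdf,p,args=(P[m],),loss='soft_l1',f_scale=1.5,x_scale=[1,1,1,.02,.02]).x
    a=PD+p[3]*EX+p[4]*EY;a/=np.linalg.norm(a)
    print(k,m.sum(),'off',p[:3].round(1),'dist',np.linalg.norm(p[:3]).round(1),'tilt',np.arccos(a[2]).round(2))
  manip.sleep(.3)
P,C,I=pts()
for k in (0,1):
    for n,pt,z,r in (('can',T+EY*48,135,29),('jar',T-EY*50,110,31)):
        r_=disc(P[I==k],pt[0],pt[1],z,r); print(n,k,r_[0].round(1),round(r_[3],1))
    m=(I==k)&(abs(P[:,2]-24)<5)&(np.hypot(P[:,0]-423,P[:,1]-32)<70)
    if m.sum()>5: print('tape',cv2.minEnclosingCircle(P[m][:,:2].astype(np.float32)))
E
```

```text
1 535 off [-0.4  3.6  0.4] dist 3.6 tilt 0.29
2 580 off [-1.4  1.3  0.1] dist 1.9 tilt 0.29
3 649 off [-1.2  0.3 -0.1] dist 1.2 tilt 0.29
4 698 off [-1.4  0.7 -0.2] dist 1.6 tilt 0.29
5 773 off [-2.   0.6 -0.4] dist 2.1 tilt 0.3
1 540 off [-0.7  3.3  0.4] dist 3.4 tilt 0.3
2 582 off [-0.8  1.   0.3] dist 1.3 tilt 0.28
3 649 off [-0.9  0.4  0.1] dist 1.0 tilt 0.28
4 696 off [-1.5  0.9 -0.3] dist 1.8 tilt 0.29
5 771 off [-2.   0.5 -0.4] dist 2.1 tilt 0.29
can 0 [ 371.9 -241.7] 134.9
jar 0 [ 367.2 -338.8] 109.9
tape ((422.58087158203125, 30.56755256652832), 50.55187225341797)
can 1 [ 371.3 -245.9] 135.3
jar 1 [ 365.1 -344.2] 109.4
tape ((421.67529296875, 27.8642635345459), 50.18917465209961)
```

```bash
python3 -c "
from h import *
print(manip.sign_off());st()"
```

```text
the job is handed in; nothing more can be done
None
the job is handed in; nothing more can be done
```

The job is finished and handed in at about 81 s of the 210 s allowed. I stood the can and jar upright in the tray, then pressed the lever until the bar snapped over to its working stop. After that I hung all five cups on pegs 1 to 5. One cup was knocked aside partway through, and I found it again with the camera before picking it up.

**Last checks, from camera fits:**
- **Cups:** each cup's inside floor is 1–4 mm from its peg tip (the limit is 26 mm) and tilted about 0.29 rad (the limit is 0.8). Two looks, at least 0.3 s apart, agreed.
- **Can and jar:** both are where I put them in the tray, with their tops at heights that match standing upright on its floor.
- **Peg bar:** fitted once, after the snap, at about 29.4° towards the robot, against the stated 30°. I did not refit it once the cups were on.
- **Bystanders:** the tape reads within about 4 mm of its starting position. The sponge box I checked only by eye in the pictures, and it looked unmoved.
- **Robot:** it was parked clear of everything at hand-in.

No check failed. The two cameras differed by up to about 5 mm on the can and jar positions, which is well inside the tray limits.

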